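# Sort the desk oddments into their trays

### The arm

A 7-joint arm with a two-finger parallel gripper is mounted at the origin on the work surface; the furniture and walls round the work are solid. World frame = base frame: x ahead of the robot, y to its left, z up, the work surface at z = 0. Lengths are in mm, angles in rad, forces in N, time in s.
With the tool pointing down it reaches from about 400 to 900 mm from the base axis. Payload 5.6 kg.
Tool frame: the origin (TCP) lies midway between the tips of the shut fingers; the grasp point (between the pads) lies 19 mm behind it; z points along the fingers, y is the line along which they close (so a half turn about z gives the same grasp; the last joint's range is limited). The gripper opens to 92 mm and grips with 3 to 60 N. Pads are 20 mm wide; open, the fingers measure 128 mm over their backs; the gripper's body (75 mm by 189 mm) begins 69 mm behind the grasp point.
Start: joints at [-1.265, 0.468, -0.012, 1.603, 0.006, 1.071, -0.056], TCP at [222.193, 610.852, 190.492] pointing down, gripper open.
Joint ranges: [-2.53, 2.53], [-0.31, 2.02], [-1.57, 1.55], [0.28, 2.44], [-1.29, 4.43], [0.15, 1.84], [-2.92, 2.92]. Speed limits (rad/s): [2.57, 2.57, 3.14, 3.14, 3.14, 3.14, 3.14].

### API

Orientations are given as a unit quaternion [x, y, z, w].
In Python, from station import r, grab_frame, job_done, models gives the robot as it stands. The module is installed in compiled form; this text tells all that it offers.
- The arm moves only by the tool move_arm, never from a script. Its arguments are lists of equal length, an entry for each row: "grip": the finger opening in cm, from 0 to 9.19; "translation": the shift along the tool's x, y, z in cm, a list of three; "rotation": the turn, a rotation vector about the tool's x, y, z in rad, a list of three. In form: {"grip": [grip, ...], "translation": [[dx, dy, dz], ...], "rotation": [[wx, wy, wz], ...]}. A call has 1 to 8 rows; each row shifts and turns the commanded pose from where the row before left it, along the tool's axes as they then stand; what a row does not reach is not made up. A row lasts 1/12 s, in which the tool goes at most 41.7 mm and 7.16 degrees, less where a joint would pass 70% of its speed; a pose out of reach is approached as far as the arm can. A call is refused whole if a number of a shift passes 4.17 or a number of a turn 0.125, either way. A call with a gripper value outside its range is refused whole. The fingers move at their own pace and stop on an object; the grip force is fixed at half the most. Time passes only in rows, so rows that do not move let the fingers close. It gives the time, the measured TCP pose, the force, the opening and the grip force at its end, in the units of the state.
- r.state(): the state, without advancing time (a new reading comes with each control period).
- grab_frame(name): name is "scene" or "side" or "wrist"; returns a dict with "image" (384x512x3 uint8, blue, green, red), "range_z" (384x512 float32, mm along the optical axis (not along the pixel's ray), 0 where there is no reading), "vfov" (degrees; the focal length in pixels is half the picture's height over the tangent of half this angle, whatever the lens; pixels are square), "cx", "cy" (the principal point, pixels), "extrinsics" (4x4, takes a point from camera to world coordinates). Camera axes: x right, y down, z forward; pixel columns grow to the right and rows downward; lengths in mm; the calibration is good to about 2 mm. A picture is of the moment at which its call begins.
- job_done(): hands the job in; it is judged then, once.
Trained networks look in a picture, given as the dict that the camera call returned (one of the last four; its "shot" number tells which), for a name from the list of things; names that differ only in an ending like _2 or _b are one class to them, and where a whole thing is asked for, a point or a joint stands for the part that bears it (a point fixed in the world has none). Each returns a list of dicts, best first, with "confidence" (0 to 1); they miss things now and then, are a little off and sometimes report something else, mostly with a low value. They report only what shows in the picture. A call takes as long as a camera call. They do not tell look-alikes from the thing itself.
- models.silhouettes(picture, thing): "pixels" (384x512 bool, what is visible of it) and "location" ([row, column] in pixels, amid what is visible of it).
The state is a dict: "clock": time; "qpos": joint angles; "joint_velocities": joint speeds; "joint_torque": joint torques, N m; "tcp_pos": TCP position; "tool_rot": TCP orientation; "ft_force": force on the tool from outside, world axes, zero at the start; "ft_torque": the same for the moment, N m; "finger_gap": finger opening in mm; "gripper_force": force on a finger pad.
Only numpy, scipy, OpenCV 4.12 (cv2) and the standard library are available. Lean on these libraries where they do the work, as an engineer would, in place of code of your own. Each camera call takes 0.05 s, during which the arm holds its last target. There are 200 camera calls.

### The job

Sort the oddments lying on the desk into the three grey trays: the marker and the highlighter side by side and lengthwise in the long tray, the box of staples in the square tray, and both batteries in the round dish. Each thing must lie flat on the floor of its tray, well inside the lip, with nothing stacked on anything else; do not disturb the eraser.

Things in the scene. Friction and masses are not known exactly. Their poses are not given: they have to be found in the camera images.
- marker_center (a point): Slim round marker, white barrel with a green cap, 14 mm thick and 126 mm long, lying down (the slimmer of the two pens). Its place and heading vary; it lies on the desk at the start. This point is its centre, 7 mm above its underside; its y axis runs along its length, z up.
- highlighter_center (a point): Highlighter, black barrel with yellow ends, 16 mm wide, 18 mm high and 120 mm long, lying down. Its place and heading vary; it lies on the desk at the start. This point is its centre, 9 mm above its underside; its y axis runs along its length, z up.
- staple_box_center (a point): Closed cardboard box of staples, red top and white sides, 42 mm wide (x), 88 mm long (y), 27 mm high. Its place and heading vary; it lies on the desk at the start. This point is its centre, 13.5 mm above its underside; z up.
- battery_1_center (a point): One of two like round batteries, 15 mm thick and 50 mm long, red with a silvery end, lying on its side. Its place and heading vary; it lies on the desk at the start. This point is its centre, 7.5 mm above its underside; its y axis runs along its length, z up.
- battery_2_center (a point): One of two like round batteries, 15 mm thick and 50 mm long, red with a silvery end, lying on its side. Its place and heading vary; it lies on the desk at the start. This point is its centre, 7.5 mm above its underside; its y axis runs along its length, z up.
- eraser_center (a point): White eraser in a blue sleeve, 22 mm wide (x), 55 mm long (y), 12 mm high, lying loose among the other things. It changes places with the batteries. This point is its centre, 6 mm above its underside. It is to stay where it is.
- pen_tray: Long grey tray for pens, outside 164 mm (its x, the long way) by 104 mm (its y), inside 156 by 96 mm; lip 12 mm high above the desk all round, walls 4 mm, floor 4 mm thick. Fixed to the desk; place and heading vary, the three trays also change places. Origin at the centre of its underside, on the desk top. 
- square_tray: Square grey tray, outside 112 by 112 mm, inside 104 by 104 mm; lip 12 mm high above the desk, walls 4 mm, floor 4 mm thick. Fixed to the desk; place and heading vary, the three trays also change places. Origin at the centre of its underside, on the desk top. 
- round_dish: Round grey dish, outside 130 mm across at the rim, floor inside about 114 mm across; rim 12 mm high above the desk, wall 4 mm, floor 4 mm thick. Fixed to the desk; place and heading vary, the three trays also change places. Origin at the centre of its underside, on the desk top. 
Not all that is in view belongs to the job. Of the things that look like the part that bears marker_center, take the one that is farthest to the robot's right at the start.

How it is judged (in metres and radians):
At the end, for the whole second after the job is handed in: All lie flat on tray floors (tilt < 0.08 rad, height +5 mm): both pens in the long tray, centres within 42 mm across, 20 mm along, 0.35 rad of its axis; staples within 34 mm of the square tray's centre each way; both batteries within 46 mm of the dish's centre; eraser moved < 20 mm (z of marker_center in the frame of pen_tray between 0.004 and 0.016 m and angle between marker_center's own y axis and vertical between 1.491 and 1.651 rad and x of marker_center in the frame of pen_tray between -0.02 and 0.02 m and y of marker_center in the frame of pen_tray between -0.042 and 0.042 m and angle between the y axis of each of marker_center, highlighter_center and the x axis of pen_tray, either way round below 0.35 rad and z of highlighter_center in the frame of pen_tray between 0.004 and 0.018 m and angle between highlighter_center's own y axis and vertical between 1.491 and 1.651 rad and x of highlighter_center in the frame of pen_tray between -0.02 and 0.02 m and y of highlighter_center in the frame of pen_tray between -0.042 and 0.042 m and z of staple_box_center in the frame of square_tray between 0.004 and 0.0225 m and angle between staple_box_center's own z axis and vertical below 0.08 rad and x of staple_box_center in the frame of square_tray between -0.034 and 0.034 m and y of staple_box_center in the frame of square_tray between -0.034 and 0.034 m and z of battery_1_center in the frame of round_dish between 0.004 and 0.0165 m and angle between battery_1_center's own y axis and vertical between 1.491 and 1.651 rad and horizontal distance between each of battery_1_center, battery_2_center and round_dish below 0.046 m and z of battery_2_center in the frame of round_dish between 0.004 and 0.0165 m and angle between battery_2_center's own y axis and vertical between 1.491 and 1.651 rad and distance of eraser_center from where it was at the start of the episode below 0.02 m); the robot touches nothing.
It fails at once if the eraser is disturbed (moved more than 20 mm) (distance of eraser_center from where it was at the start of the episode above 0.02 m).
It also fails if it takes over 99 s, if anything falls off the work surface, if the arm or the gripper's body presses on something with over 40 N, if the wrist force passes 120 N, or if a joint passes its speed limit or range.

## Working session

There is one attempt and no reset: what is moved stays moved. The work goes in short steps, Python scripts to look and compute and a tool call to move; the robot and the scene stay as the last step left them, time stands still between calls to the robot, and variables do not carry over. Pictures are saved under pics/ and viewed, at most 16 in all, crops included, and the job is handed in when it is done.

Besides the shell and the picture viewer there is one more tool, called after "Call:" as a command line: name --argument value ..., lists and objects as JSON in quotes. move_arm: Moves the arm, as the interface text tells. Its arguments: {"type":"object","properties":{"grip":{"type":"array","items":{"type":"number"}},"translation":{"type":"array","items":{"type":"array","items":{"type":"number"}}},"rotation":{"type":"array","items":{"type":"array","items":{"type":"number"}}}},"required":["grip","translation","rotation"]}

```bash
mkdir -p pics
cat > h.py <<'E'
import numpy as np, cv2
from station import r, grab_frame, job_done, models
from scipy.spatial.transform import Rotation as R
def pts(f):
    h,w=f["range_z"].shape; fl=h/2/np.tan(np.radians(f["vfov"])/2)
    z=f["range_z"].astype(float); v,u=np.mgrid[:h,:w]
    P=np.stack([(u-f["cx"])/fl*z,(v-f["cy"])/fl*z,z],-1)
    E=np.array(f["extrinsics"]); return P@E[:3,:3].T+E[:3,3]
E
python3 - <<'E'
from h import *
s=r.state(); print(s)
for n in ["scene","side"]:
    f=grab_frame(n); cv2.imwrite(f"pics/{n}.png",f["image"]); print(n,f["extrinsics"],f["vfov"])
    P=pts(f)
    for t in ["marker_center","highlighter_center","staple_box_center","battery_1_center","eraser_center","pen_tray","square_tray","round_dish"]:
        for d in models.silhouettes(f,t):
            m=d["pixels"]&(f["range_z"]>0)
            if m.sum()<5: continue
            q=P[m]; c,(w,h),a=cv2.minAreaRect(q[:,:2].astype(np.float32))
            print(t,round(d["confidence"],2),np.round(d["location"]),"med",np.round(np.median(q,0)),"rect",np.round(c),np.round([w,h,a]),m.sum())
E
```

```text
{'clock': 0.0, 'qpos': array([-1.26499335,  0.46832132, -0.01156161,  1.60363331,  0.00600273,
        1.0714082 , -0.05633008]), 'joint_velocities': array([ 2.05458910e-04, -2.25723836e-03,  2.02660325e-04,  1.51582063e-05,
        9.55242026e-05, -3.78733811e-04,  1.82545658e-04]), 'joint_torque': array([ 6.26365436e-04, -5.20571172e+01, -1.20333990e-02, -2.43756455e+01,
       -5.66509995e-02,  1.70196063e-02,  1.53990950e-04]), 'tcp_pos': array([222.03160467, 610.23167557, 189.57261186]), 'tool_rot': array([ 1.73582425e-01,  9.84818962e-01, -8.64557335e-04, -7.94767259e-05]), 'ft_force': array([ 0.58968007,  0.29162404, -0.41516389]), 'ft_torque': array([0.02188508, 0.05650313, 0.01984699]), 'gripper_force': 0.0, 'finger_gap': 92.09322950876481}
scene [[ 8.43711452e-01 -3.07611047e-01  4.39916389e-01  7.80711581e+01]
 [-5.36787447e-01 -4.88360794e-01  6.88013787e-01 -5.68563248e+02]
 [ 3.19727595e-03 -8.16626707e-01 -5.77157343e-01  5.51879306e+02]
 [ 0.00000000e+00  0.00000000e+00  0.00000000e+00  1.00000000e+00]] 57.543082042097154
marker_center 0.62 [242. 276.] med [ 419. -125
[... 1580 characters left out ...]
d [ 317. -285.   11.] rect [ 317. -283.] [27. 56. 25.] 182
battery_1_center 0.63 [265. 289.] med [ 391. -289.   13.] rect [ 392. -288.] [48. 13. 72.] 70
eraser_center 0.47 [274. 269.] med [ 317. -286.   11.] rect [ 319. -283.] [28. 55. 28.] 184
eraser_center 0.36 [233. 346.] med [ 600. -264.    5.] rect [ 469. -374.] [422. 104.  38.] 534
eraser_center 0.31 [188. 292.] med [609.  -7.   5.] rect [616.  -0.] [181. 131.   0.] 1083
pen_tray 0.73 [189. 293.] med [608. -11.   5.] rect [610. -10.] [170. 111.   1.] 1051
square_tray 0.61 [209. 323.] med [ 618. -156.    5.] rect [ 618. -155.] [117. 117.  88.] 895
round_dish 0.8 [230. 345.] med [ 599. -263.    5.] rect [ 455. -360.] [433. 105.  32.] 560
```

```bash
python3 -c "
import cv2
a=cv2.imread('pics/scene.png')[160:340,180:450]
cv2.imwrite('pics/scene_c.png',cv2.resize(a,None,fx=2.9,fy=2.9,interpolation=cv2.INTER_CUBIC))"
```

```text
(no output)
```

View pics/scene_c.png

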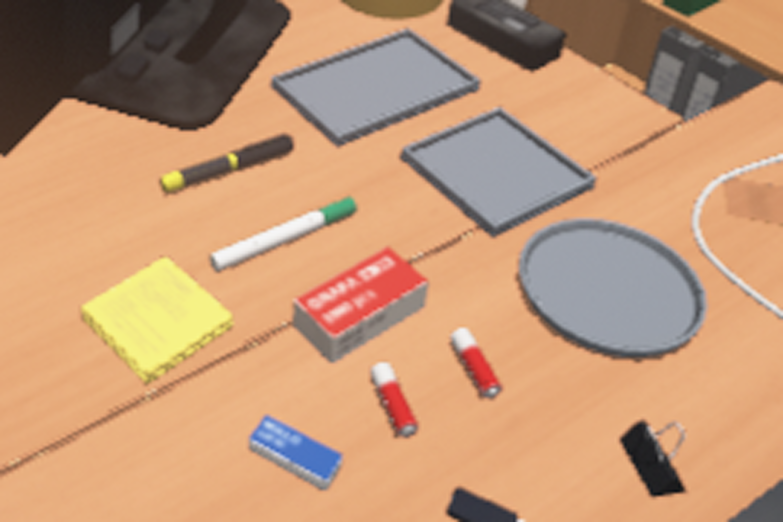

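View pics/scene.png

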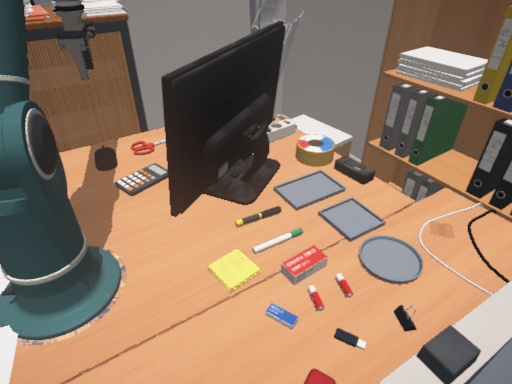

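The only marker in view is the white and green one at px (278,241); the pen at (258,216) is the black and yellow highlighter. The batteries are at (316,298) and (344,286), the eraser at (281,315), and the trays at (309,189), (351,218) and (390,258). Next I check where the monitor stands, for clearance.

Run:
```python
from h import *
G={}
for n in ["scene","side"]:
    f=grab_frame(n);P=pts(f)[f["range_z"]>0]
    for p in P[(P[:,2]>35)]:
        k=(int(p[0]//50),int(p[1]//50)); G[k]=max(G.get(k,0),p[2])
for i in range(-2,20): print(i*50,[int(G.get((i,j),0)) for j in range(-9,18)])
f=grab_frame("wrist"); cv2.imwrite("pics/w0.png",f["image"]); E=np.array(f["extrinsics"]); print(E,f["vfov"])
print(R.from_quat(r.state()["tool_rot"]).as_matrix())
```

```text
-100 [0, 0, 0, 0, 0, 0, 0, 324, 368, 371, 0, 37, 0, 56, 57, 0, 0, 0, 0, 0, 0, 0, 0, 0, 0, 0, 0]
-50 [67, 0, 0, 0, 0, 0, 0, 341, 418, 475, 484, 0, 0, 0, 0, 0, 0, 0, 0, 0, 0, 0, 0, 0, 0, 0, 0]
0 [65, 0, 0, 0, 0, 0, 0, 362, 437, 554, 636, 643, 632, 0, 0, 0, 0, 0, 0, 0, 0, 0, 0, 0, 0, 0, 0]
50 [0, 0, 0, 0, 0, 0, 0, 341, 426, 557, 644, 643, 0, 0, 0, 0, 0, 0, 0, 0, 0, 0, 0, 0, 0, 0, 0]
100 [0, 0, 0, 0, 0, 0, 0, 0, 0, 0, 638, 637, 0, 0, 0, 0, 0, 0, 0, 0, 0, 0, 0, 0, 0, 0, 0]
150 [0, 0, 0, 0, 0, 0, 0, 0, 0, 0, 0, 0, 0, 0, 0, 0, 0, 35, 43, 346, 417, 413, 0, 0, 0, 0, 0]
200 [86, 0, 0, 0, 0, 0, 0, 0, 0, 211, 0, 0, 0, 0, 0, 0, 0, 35, 0, 346, 418, 375, 321, 0, 0, 0, 0]
250 [86, 0, 0, 0, 0, 0, 0, 0, 364, 367, 0, 0, 0, 0, 0, 0, 0, 0, 0, 0, 413, 410, 346, 0, 0, 0, 0]
300 [0, 0, 0, 0, 0, 0, 0, 0, 0, 367, 366, 0, 0, 0, 0, 0, 0, 0, 0, 0, 0, 0, 0, 0, 0, 0, 0]
350 [0, 0, 0, 0, 0, 0, 0, 0, 0, 364, 366, 0, 0, 0, 0, 0, 0, 0, 0, 0, 0, 0, 0, 0, 0, 0, 0]
400 [0, 0, 0, 0, 0, 0, 0, 0, 0, 0, 367, 367, 0, 0, 0, 0, 0, 0, 0, 0, 0, 0, 0, 0, 0, 0, 0]
450 [36, 36, 0, 0, 0, 0, 0, 0, 0, 0, 352, 366, 365, 0, 0, 0, 0, 0, 0
[... 716 characters left out ...]
, 0, 0, 0, 0, 0, 0, 0, 0, 0, 0, 335, 327, 455, 445, 430, 293, 0, 0, 0, 0]
900 [0, 0, 0, 0, 0, 0, 0, 0, 0, 0, 0, 0, 0, 0, 0, 0, 0, 332, 338, 0, 441, 431, 0, 0, 0, 0, 0]
950 [0, 0, 0, 0, 0, 0, 0, 0, 0, 0, 0, 0, 0, 0, 0, 0, 0, 0, 338, 342, 430, 0, 0, 0, 0, 0, 0]
[[ 3.40738935e-01  9.01881496e-01  2.65531065e-01  1.47343971e+02]
 [ 9.40157333e-01 -3.27190950e-01 -9.51329182e-02  6.38341646e+02]
 [ 1.08074267e-03  2.82056467e-01 -9.59397197e-01  3.83499225e+02]
 [ 0.00000000e+00  0.00000000e+00  0.00000000e+00  1.00000000e+00]] 68.08143358777016
[[-9.39742747e-01  3.41882388e-01  4.39699933e-05]
 [ 3.41882389e-01  9.39742748e-01  1.78471460e-05]
 [-3.52188575e-05  3.18042923e-05 -9.99999999e-01]]
```

View pics/w0.png

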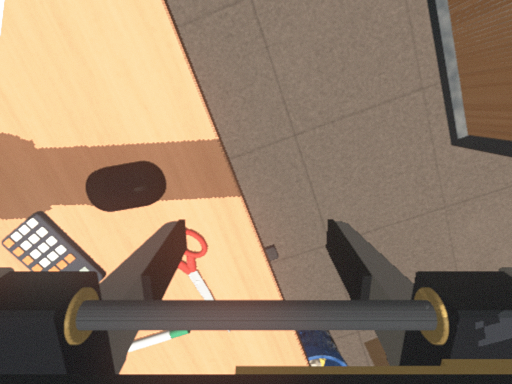

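A look-alike marker lies far to the left, at wrist px (160,340). The one at scene px (278,241), y≈-125, is farthest right, so it is the one to take. I'll go up, over the monitor, to the work area.

Call:
move_arm --grip '[9.1,9.1,9.1,9.1,9.1,9.1,9.1,9.1]' --translation '[[0,0,-4],[0,0,-4],[0,0,-4],[0,0,-4],[0,0,-4],[0,0,-4],[0,0,-3],[0,0,0]]' --rotation '[[0,0,-0.05],[0,0,-0.05],[0,0,-0.05],[0,0,-0.05],[0,0,-0.05],[0,0,-0.05],[0,0,-0.05],[0,0,0]]'

```text
clock: 1.72
tcp_pos: [222.7, 612.6, 468.5]
tool_rot: [-0.001, 1.0, 0.006, 0.002]
ft_force: [-0.1, 0.6, 1.0]
finger_gap: 90.9
gripper_force: 0.0
```

Call:
move_arm --grip '[9.1,9.1,9.1,9.1,9.1,9.1,9.1,9.1]' --translation '[[-2.5,-3.2,0],[-2.5,-3.2,0],[-2.5,-3.2,0],[-2.5,-3.2,0],[-2.5,-3.2,0],[-2.5,-3.2,0],[-2.5,-3.2,0],[-2.5,-3.2,0]]' --rotation '[[0,0,0],[0,0,0],[0,0,0],[0,0,0],[0,0,0],[0,0,0],[0,0,0],[0,0,0]]'

```text
clock: 2.38
tcp_pos: [423.2, 353.1, 460.2]
tool_rot: [-0.0, 1.0, 0.0, -0.0]
ft_force: [0.6, 1.1, -0.5]
finger_gap: 90.7
gripper_force: 0.0
```

Call:
move_arm --grip '[9.1,9.1,9.1,9.1,9.1,9.1,9.1,9.1]' --translation '[[0,-4,0],[0,-4,0],[0,-4,0],[0,-4,0],[0,-4,0],[0,-4,0],[0,-4,0],[0,-4,0]]' --rotation '[[0,0,0],[0,0,0],[0,0,0],[0,0,0],[0,0,0],[0,0,0],[0,0,0],[0,0,0]]'

```text
clock: 3.05
tcp_pos: [422.2, 33.0, 460.2]
tool_rot: [-0.0, 1.0, 0.0, 0.0]
ft_force: [0.1, -0.1, 1.4]
finger_gap: 90.7
gripper_force: 0.0
```

Call:
move_arm --grip '[9.1,9.1,9.1,9.1,9.1,9.1,9.1,9.1]' --translation '[[-1,-4,0],[-1,-4,0],[-1,-4,0],[-1,-4,0],[-1,-4,0],[-1,-2,0],[0,0,0],[0,0,0]]' --rotation '[[0,0,0],[0,0,0],[0,0,0],[0,0,0],[0,0,0],[0,0,0],[0,0,0],[0,0,0]]'

```text
clock: 3.72
tcp_pos: [482.8, -185.6, 459.7]
tool_rot: [0.001, 1.0, -0.0, -0.001]
ft_force: [-0.2, 0.4, 0.9]
finger_gap: 91.0
gripper_force: 0.0
```

```bash
cat > look.py <<'E'
import sys
from h import *
f=grab_frame("wrist"); cv2.imwrite(f"pics/{sys.argv[1]}.png",f["image"]); P=pts(f)
print(r.state()["tcp_pos"])
for t in sys.argv[2:]:
    for d in models.silhouettes(f,t):
        if d["confidence"]<.3: continue
        m=cv2.erode(d["pixels"].astype(np.uint8),np.ones((2,2)))>0; m&=(f["range_z"]>0)
        if m.sum()<8: continue
        q=P[m]; c,(w,h),a=cv2.minAreaRect(q[:,:2].astype(np.float32))
        if w<h: w,h,a=h,w,a+90
        print(t,round(d["confidence"],2),np.round(d["location"]),"zmed",np.round(np.median(q[:,2])),"rect",np.round(c,1),np.round([w,h]),"long-axis deg",round((a+90)%180-90,1))
E
python3 look.py w1 marker_center highlighter_center staple_box_center battery_1_center eraser_center pen_tray square_tray round_dish
```

```text
[ 482.93047595 -184.23984885  459.86200082]
marker_center 0.81 [114. 285.] zmed 12.0 rect [ 422.9 -118. ] [119.  11.] long-axis deg -2.6
highlighter_center 0.86 [115. 327.] zmed 13.0 rect [430.6 -24.4] [117.  20.] long-axis deg -5.4
staple_box_center 0.95 [117. 241.] zmed 26.0 rect [ 424.3 -207.3] [86. 42.] long-axis deg 2.7
battery_1_center 0.55 [100. 210.] zmed 12.0 rect [ 395.5 -278.3] [44.  9.] long-axis deg 70.7
eraser_center 0.59 [ 62. 212.] zmed 11.0 rect [ 318.1 -275.3] [53. 21.] long-axis deg -65.3
pen_tray 0.89 [193. 334.] zmed 3.0 rect [565.2 -19.1] [261. 154.] long-axis deg 21.9
square_tray 0.87 [200. 272.] zmed 3.0 rect [ 619.9 -145.9] [119. 111.] long-axis deg -0.5
round_dish 0.93 [190. 209.] zmed 3.0 rect [ 591.8 -286.4] [123. 122.] long-axis deg -63.6
```

View pics/w1.png

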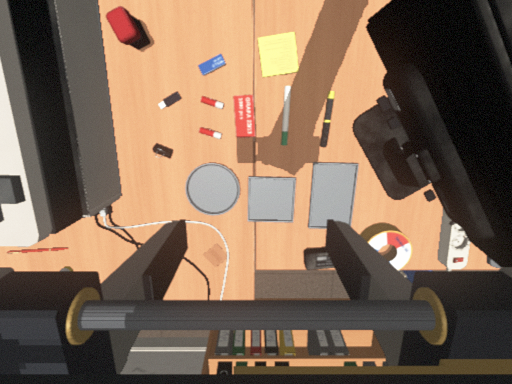

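Run:
```python
from h import *
f=grab_frame("wrist");P=pts(f);ok=f["range_z"]>0
for t in ["pen_tray","square_tray","round_dish","highlighter_center","battery_1_center"]:
    for d in models.silhouettes(f,t):
        m=d["pixels"]&ok
        if t!="battery_1_center":
            m=m.astype(np.uint8); n,l,st,_=cv2.connectedComponentsWithStats(m); m=l==1+np.argmax(st[1:,4])
        q=P[m]; c,(w,h),a=cv2.minAreaRect(q[:,:2].astype(np.float32))
        print(t,round(d["confidence"],2),np.round(d["location"]),np.round(c,1),np.round([w,h,a],1),"mean",np.round(q.mean(0),1))
for x0 in range(330,620,30):
    s=ok&(P[...,0]>=x0)&(P[...,0]<x0+30)&(P[...,1]>-60)&(P[...,1]<250)
    print(x0,[ (zz,round(float(P[s&(P[...,2]>zz)][:,1].min()),0)) for zz in (20,60,90,150,250) if (s&(P[...,2]>zz)).any()])
s=ok&(P[...,0]>300)&(P[...,0]<700)&(P[...,1]<-330)&(P[...,2]>30); q=P[s]
print("right", [(x,int(q[(abs(q[:,0]-x)<25)][:,1].max()),int(q[abs(q[:,0]-x)<25][:,2].max())) for x in range(325,700,50) if (abs(q[:,0]-x)<25).any()])
```

```text
pen_tray 0.85 [193. 331.] [567.4 -17.7] [262.6 160.1  20.8] mean [602.5  -3.5   6.6]
square_tray 0.79 [198. 272.] [ 620.5 -147.3] [114.3 120.8  88.3] mean [ 615.8 -147.4    3.6]
round_dish 0.81 [186. 207.] [ 590.9 -286.5] [125.9 125.   55.7] mean [ 591.8 -288.4    3.4]
highlighter_center 0.91 [116. 329.] [430.9 -27.8] [ 16.  118.1  85.6] mean [430.6 -28.6  12.9]
battery_1_center 0.65 [100. 213.] [ 394.7 -279.2] [47.8 15.4 71. ] mean [ 394.3 -278.3   10.8]
330 [(20, 27.0), (60, 27.0), (90, 27.0), (150, 27.0), (250, 27.0)]
360 [(20, 44.0), (60, 44.0), (90, 44.0), (150, 44.0), (250, 47.0)]
390 [(20, 56.0), (60, 57.0), (90, 59.0), (150, 59.0), (250, 66.0)]
420 [(20, 79.0), (60, 79.0), (90, 79.0), (150, 79.0), (250, 86.0)]
450 [(20, 99.0), (60, 99.0), (90, 99.0), (150, 99.0), (250, 108.0)]
480 [(20, 73.0), (60, 73.0), (90, 73.0), (150, 99.0), (250, 130.0)]
510 [(20, 81.0), (60, 81.0), (90, 81.0), (150, 119.0), (250, 151.0)]
540 [(20, 100.0), (60, 100.0), (90, 100.0), (150, 158.0), (250, 173.0)]
570 [(20, 176.0), (60, 176.0), (90, 176.0), (150, 176.0), (250, 196.0)]
600 [(20, 192.0), (60, 193.0), (90, 197.0), (150, 197.0)]
right [(325, -497, 263), (375, -497, 265), (425, -498, 265), (475, -391, 286), (525, -396, 287), (575, -501, 274), (625, -501, 264), (675, -513, 57)]
```

The view shows the marker at px (286,115), highlighter (327,118), staple box (244,116), batteries (211,102) and (210,132), eraser (211,64), and trays at (333,195), (271,198) and (213,188). The marker goes first.

Call:
move_arm --grip '[9.1,9.1,9.1,9.1,9.1,9.1,9.1,9.1]' --translation '[[0.75,0.82,3.9],[0.75,0.82,3.9],[0.75,0.82,3.9],[0.75,0.82,3.9],[0.75,0.82,3.9],[0.75,0.82,3.9],[0.75,0.82,3.9],[0.75,0.82,3.9]]' --rotation '[[0,0,0],[0,0,0],[0,0,0],[0,0,0],[0,0,0],[0,0,0],[0,0,0],[0,0,0]]'

```text
clock: 5.13
tcp_pos: [422.7, -118.9, 147.2]
tool_rot: [-0.0, 1.0, 0.0, 0.001]
ft_force: [0.3, 1.6, -0.6]
finger_gap: 90.8
gripper_force: 0.0
```

Call:
move_arm --grip '[9.1,9.1,5,5]' --translation '[[0,0,0],[0,0,0],[0,0,0],[0,0,0]]' --rotation '[[0,0,0.04],[0,0,0],[0,0,0],[0,0,0]]'

```text
clock: 5.47
tcp_pos: [424.4, -119.8, 149.6]
tool_rot: [0.019, 1.0, -0.0, 0.001]
ft_force: [0.5, -0.9, -0.1]
finger_gap: 79.7
gripper_force: 0.0
```

```bash
python3 look.py w2 marker_center highlighter_center staple_box_center pen_tray
```

```text
[ 424.44598578 -119.78291885  149.67243288]
marker_center 0.95 [170. 253.] zmed 12.0 rect [ 423.8 -119.1] [125.  12.] long-axis deg -1.8
highlighter_center 0.81 [170. 332.] zmed 13.0 rect [428.6 -26.3] [112.  17.] long-axis deg -5.5
staple_box_center 0.55 [178. 179.] zmed 26.0 rect [ 428.5 -209. ] [98. 41.] long-axis deg 3.2
pen_tray 0.69 [295. 330.] zmed 3.0 rect [568.8  -3.3] [275. 124.] long-axis deg 4.7
```

View pics/w2.png

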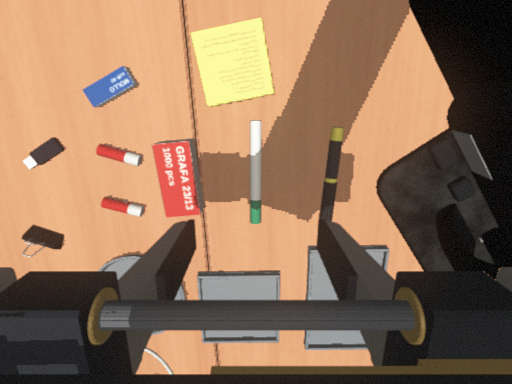

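White barrel and green cap at px (255,172): the marker is confirmed, so I descend and grip.

Call:
move_arm --grip '[5,5,5,5,5,0.5,0.5,0.5]' --translation '[[0,0.1,3.6],[0,0,3.6],[0,0,3.6],[0,0,2.7],[0,0,1],[0,0,0],[0,0,0],[0,0,0]]' --rotation '[[0,0,0],[0,0,0],[0,0,0],[0,0,0],[0,0,0],[0,0,0],[0,0,0],[0,0,0]]'

```text
clock: 6.38
tcp_pos: [424.5, -118.7, 4.9]
tool_rot: [0.02, 1.0, -0.0, 0.001]
ft_force: [0.3, 0.3, 0.0]
finger_gap: 32.1
gripper_force: 0.0
```

Call:
move_arm --grip '[0.5,0.5,0.5,0.5]' --translation '[[0,0,0],[0,0,0],[0,0,0],[0,0,0]]' --rotation '[[0,0,0],[0,0,0],[0,0,0],[0,0,0]]'

```text
clock: 6.72
tcp_pos: [423.6, -118.2, 4.1]
tool_rot: [0.019, 1.0, 0.0, 0.001]
ft_force: [-0.4, -0.2, 0.3]
finger_gap: 5.9
gripper_force: 0.0
```

```bash
python3 look.py w3 marker_center
```

```text
[ 423.50992994 -118.18042141    3.98865245]
marker_center 0.88 [194. 255.] zmed 12.0 rect [ 423.2 -119.6] [125.  13.] long-axis deg -2.7
```

View pics/w3.png

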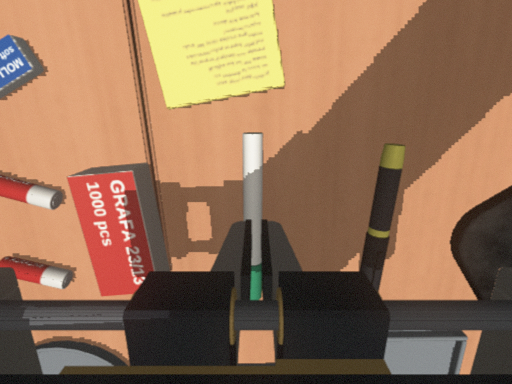

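Call:
move_arm --grip '[0,0,0,0]' --translation '[[0,0,0],[0,0,0],[0,0,0],[0,0,0]]' --rotation '[[0,0,0],[0,0,0],[0,0,0],[0,0,0]]'

```text
clock: 7.15
tcp_pos: [423.0, -118.3, 3.4]
tool_rot: [0.019, 1.0, 0.0, -0.0]
ft_force: [0.4, -0.6, 0.7]
finger_gap: 0.3
gripper_force: 0.0
```

Run:
```python
from h import *
f=grab_frame("wrist"); cv2.imwrite("pics/w4.png",cv2.resize(f["image"][120:320,160:360],None,fx=2.9,fy=2.9,interpolation=cv2.INTER_CUBIC))
P=pts(f); 
for v in range(200,275,10): print(v,[tuple(np.round(P[v,u]).astype(int)) for u in range(225,290,10)])
```

```text
200 [(np.int64(409), np.int64(-140), np.int64(-2)), (np.int64(408), np.int64(-133), np.int64(0)), (np.int64(405), np.int64(-125), np.int64(10)), (np.int64(405), np.int64(-118), np.int64(12)), (np.int64(410), np.int64(-111), np.int64(-2)), (np.int64(410), np.int64(-103), np.int64(-2)), (np.int64(410), np.int64(-96), np.int64(-2))]
210 [(np.int64(416), np.int64(-140), np.int64(0)), (np.int64(417), np.int64(-133), np.int64(-1)), (np.int64(413), np.int64(-125), np.int64(10)), (np.int64(412), np.int64(-118), np.int64(13)), (np.int64(417), np.int64(-111), np.int64(-1)), (np.int64(418), np.int64(-104), np.int64(-2)), (np.int64(418), np.int64(-96), np.int64(-2))]
220 [(np.int64(424), np.int64(-141), np.int64(-2)), (np.int64(424), np.int64(-134), np.int64(-1)), (np.int64(420), np.int64(-126), np.int64(10)), (np.int64(413), np.int64(-118), np.int64(27)), (np.int64(426), np.int64(-111), np.int64(-2)), (np.int64(426), np.int64(-104), np.int64(-2)), (np.int64(426), np.int64(-96), np.int64(0))]
230 [(np.int64(433), np.int64(-142), np.int64(-2)), (np.int64(413), np.int64(-130), np.int64(42)), (np.i
[... 863 characters left out ...]
, np.int64(-103), np.int64(68))]
260 [(np.int64(412), np.int64(-132), np.int64(78)), (np.int64(412), np.int64(-127), np.int64(78)), (np.int64(412), np.int64(-123), np.int64(79)), (np.int64(414), np.int64(-118), np.int64(76)), (np.int64(414), np.int64(-113), np.int64(76)), (np.int64(413), np.int64(-109), np.int64(79)), (np.int64(413), np.int64(-104), np.int64(78))]
270 [(np.int64(412), np.int64(-131), np.int64(86)), (np.int64(412), np.int64(-127), np.int64(87)), (np.int64(412), np.int64(-122), np.int64(87)), (np.int64(413), np.int64(-118), np.int64(86)), (np.int64(413), np.int64(-114), np.int64(85)), (np.int64(413), np.int64(-109), np.int64(86)), (np.int64(413), np.int64(-105), np.int64(87))]
```

View pics/w4.png

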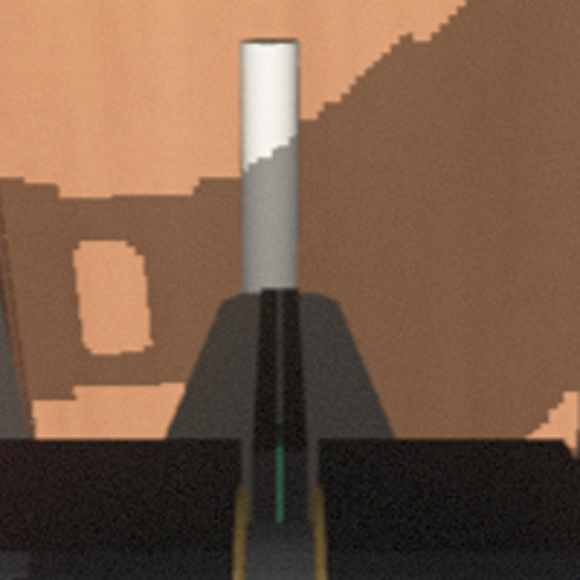

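Run:
```python
from h import *
f=grab_frame("wrist")
P=pts(f); 
for u in (244,250,255,260,266): print(u,[tuple(int(x) for x in P[v,u]) for v in range(214,230,2)])
s=r.state(); print(s["tcp_pos"],s["qpos"],np.array(f["extrinsics"])[:3,3])
for n in ("scene",):
    f=grab_frame(n); cv2.imwrite("pics/s2.png",cv2.resize(f["image"][160:290,190:370],None,fx=4,fy=4,interpolation=cv2.INTER_CUBIC))
```

```text
244 [(416, -126, 7), (417, -126, 8), (419, -126, 7), (421, -126, 6), (413, -125, 29), (413, -125, 32), (413, -124, 35), (413, -124, 38)]
250 [(415, -121, 11), (416, -121, 12), (417, -121, 12), (419, -121, 11), (413, -121, 30), (413, -121, 33), (413, -121, 37), (413, -121, 39)]
255 [(415, -118, 11), (416, -118, 12), (417, -118, 13), (412, -118, 28), (413, -118, 30), (413, -118, 34), (413, -118, 37), (413, -118, 40)]
260 [(416, -114, 9), (417, -114, 11), (419, -114, 10), (413, -114, 27), (413, -115, 29), (413, -115, 33), (343, -115, 196), (413, -115, 40)]
266 [(420, -110, 0), (422, -110, -1), (423, -110, 0), (425, -110, -1), (414, -111, 27), (414, -111, 32), (414, -111, 35), (413, -111, 39)]
[ 423.00441777 -118.34001685    3.42343387] [-0.1985113   0.47125565  0.47043946  2.25055748 -0.43856578  0.50581045
  2.14815762] [ 343.42673623 -115.1182707   196.44133407]
```

View pics/s2.png

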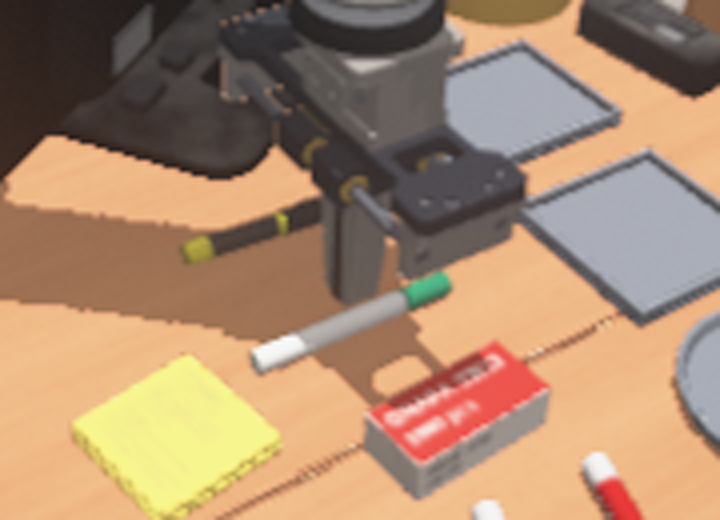

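The shut fingertips really sit about 25 mm above the reported TCP: depth puts them at z≈28 and the scene view shows them hovering over the marker. I'll open and go lower, watching the force.

Call:
move_arm --grip '[4.5,4.5,4.5,4.5,4.5,4.5,4.5]' --translation '[[0,0,0],[0,0,0],[0,0,0],[0,0,0],[0,0,1],[0,0,1],[0,0,0]]' --rotation '[[0,0,0],[0,0,0],[0,0,0],[0,0,0],[0,0,0],[0,0,0],[0,0,0]]'

```text
clock: 7.88
tcp_pos: [421.7, -117.9, -18.3]
tool_rot: [0.019, 1.0, 0.0, -0.002]
ft_force: [0.9, 0.3, -0.0]
finger_gap: 44.0
gripper_force: 0.0
```

Call:
move_arm --grip '[0,0,0,0,0,0,0,0]' --translation '[[0,0,0.3],[0,0,0],[0,0,0],[0,0,0],[0,0,0],[0,0,0],[0,0,0],[0,0,0]]' --rotation '[[0,0,0],[0,0,0],[0,0,0],[0,0,0],[0,0,0],[0,0,0],[0,0,0],[0,0,0]]'

```text
clock: 8.55
tcp_pos: [423.2, -118.3, -19.3]
tool_rot: [0.019, 1.0, 0.0, 0.0]
ft_force: [0.9, -0.7, 1.7]
finger_gap: 13.7
gripper_force: 30.0
```

Gripped, gap 13.7 mm. I'll lift, and pin down the tray centres from the saved overview image by projecting onto the lip height.

Call:
move_arm --grip '[0,0,0,0,0,0,0,0]' --translation '[[0,0,-2],[0,0,-3],[-2.5,2,-2.5],[-3,2,-1.5],[-3,2,0],[-3,1.5,0],[-2.5,1,0],[0,0,0]]' --rotation '[[0,0,0],[0,0,0],[0,0,0],[0,0,0],[0,0,0],[0,0,0],[0,0,0],[0,0,0]]'

```text
clock: 9.22
tcp_pos: [571.4, -35.3, 70.8]
tool_rot: [0.017, 1.0, 0.0, 0.002]
ft_force: [0.4, 0.5, -0.0]
finger_gap: 13.3
gripper_force: 30.0
```

Run:
```python
from h import *
im=cv2.imread("pics/w1.png"); hsv=cv2.cvtColor(im,cv2.COLOR_BGR2HSV)
fl=192/np.tan(np.radians(68.08143)/2)
C=np.array([482.9-79.6,-184.2,459.9+193]); Rm=np.array([[0,.9594,.2821],[1,0,0],[0,.2821,-.9594]])
for n,(u,v) in dict(pen=(333,195),sq=(271,198),dish=(213,188)).items():
    a=im[v,u].astype(int); m=(np.abs(im.astype(int)-a).max(-1)<45)&(hsv[...,0]>90)&(hsv[...,0]<130)
    m=m.astype(np.uint8); m[245:]=0
    k,l=cv2.connectedComponents(m); m=(l==l[v,u])
    vv,uu=np.nonzero(m); d=np.stack([(uu-256)/fl,(vv-192)/fl,np.ones(len(uu))],-1)@Rm.T
    q=C+d*((8-C[2])/d[:,2:]); c,wh,ang=cv2.minAreaRect(q[:,:2].astype(np.float32))
    print(n,m.sum(),np.round(c,1),np.round(wh,1),round(ang,1))
```

```text
pen 285 [578.  -16.6] [58.  95.9] 25.7
sq 194710 [ 688.9 -185.7] [1506.2  981.7] 90.0
dish 3 [ 581.4 -287.5] [5.2 1.1] 62.0
```

Run:
```python
import numpy as np
fl=192/np.tan(np.radians(68.08143)/2)
C=np.array([482.9-79.6,-184.2,459.9+193]); Rm=np.array([[0,.9594,.2821],[1,0,0],[0,.2821,-.9594]])
for n,p in dict(pen=[(313,162),(357,163),(353,229),(310,228)],sq=[(248,177),(295,177),(294,222),(248,222)],dish=[(187,188),(240,188),(213,163),(213,214)],marker=[(287,86),(285,144)]).items():
    uv=np.array(p,float); d=np.stack([(uv[:,0]-256)/fl,(uv[:,1]-192)/fl,np.ones(len(uv))],-1)@Rm.T
    q=C+d*((10-C[2])/d[:,2:]); print(n,np.round(q[:,:2]).tolist(),q[:,:2].mean(0).round(1))
```

```text
pen [[521.0, -54.0], [523.0, 47.0], [687.0, 54.0], [684.0, -52.0]] [603.8  -1.3]
sq [[556.0, -203.0], [556.0, -94.0], [668.0, -92.0], [668.0, -204.0]] [ 612.2 -148. ]
dish [[583.0, -346.0], [583.0, -222.0], [523.0, -283.0], [648.0, -288.0]] [ 584.  -284.6]
marker [[358.0, -118.0], [480.0, -119.0]] [ 418.8 -118.7]
```

Call:
move_arm --grip '[0,0,0,0,0,0,0,0]' --translation '[[-2,1,0],[-1.7,0.5,2],[0,0,2.5],[0,0,2],[0,0,1.2],[0,0,0.7],[0,0,0],[0,0,0]]' --rotation '[[0,0,-0.05],[0,0,0],[0,0,0],[0,0,0],[0,0,0],[0,0,0],[0,0,0],[0,0,0]]'

```text
clock: 9.88
tcp_pos: [603.7, -24.9, -13.1]
tool_rot: [-0.005, 1.0, -0.0, 0.0]
ft_force: [-0.1, 0.2, -0.1]
finger_gap: 13.2
gripper_force: 30.0
```

Call:
move_arm --grip '[2.2,2.2,2.2,2.2,2.2]' --translation '[[0,0,0],[0,0,0],[0,0,0],[0,0,-1.5],[0,0,-2.5]]' --rotation '[[0,0,0],[0,0,0],[0,0,0],[0,0,0],[0,0,0]]'

```text
clock: 10.3
tcp_pos: [601.6, -24.4, 25.8]
tool_rot: [-0.006, 1.0, -0.0, -0.002]
ft_force: [-0.3, -0.4, 0.5]
finger_gap: 21.6
gripper_force: 0.0
```

Call:
move_arm --grip '[2.2,2.2,4,4,4,4,4,4]' --translation '[[0,0,-3.5],[3.5,0,-2],[4,0,-0.5],[4,0,0],[3.9,0,0],[0,0,0],[0,0,0],[0,0,0]]' --rotation '[[0,0,0],[0,0,0],[0,0,0],[0,0,0.05],[0,0,0.055],[-0.06,0,0],[-0.06,0,0],[0,0,0]]'

```text
clock: 10.97
tcp_pos: [449.7, -25.9, 88.1]
tool_rot: [0.049, 0.997, 0.061, 0.004]
ft_force: [0.5, 0.2, -0.2]
finger_gap: 39.8
gripper_force: 0.0
```

```bash
cat > rel.py <<'E'
# object offset seen in the tool frame: at depth of the object, lateral offset from the tool z-line
import sys
from h import *
f=grab_frame("wrist"); P=pts(f); s=r.state(); M=R.from_quat(s["tool_rot"]).as_matrix()
if len(sys.argv)>3: cv2.imwrite(f"pics/{sys.argv[3]}.png",f["image"])
print("tcp",np.round(s["tcp_pos"],1),"tilt up-vec",np.round(-M[:,2],3),"gap",round(s["finger_gap"],1))
zc=float(sys.argv[2])
for d in models.silhouettes(f,sys.argv[1]):
    m=d["pixels"]&(f["range_z"]>0)
    if d["confidence"]<.3 or m.sum()<8: continue
    q=P[m]; c,(w,h),a=cv2.minAreaRect(q[:,:2].astype(np.float32))
    if w<h: w,h,a=h,w,a+90
    a=(a+90)%180-90; t=M.T@(np.array([*c,zc])-s["tcp_pos"])
    yaw=(np.degrees(np.arctan2(M[1,0],M[0,0]))+90)%180-90
    print(round(d["confidence"],2),np.round(d["location"]),"centre",np.round(c,1),"size",np.round([w,h]),"axis",round(a,1),"tool x yaw",round(yaw,1),"offset in tool mm",np.round(t,1),"zmed",round(np.median(q[:,2])))
E
python3 rel.py highlighter_center 9 w5; python3 rel.py marker_center 11
```

```text
tcp [450.  -25.6  87.7] tilt up-vec [-0.014 -0.119  0.993] gap 39.8
0.75 [167. 241.] centre [434.1 -28.5] size [125.  17.] axis -4.9 tool x yaw -5.6 offset in tool mm [ 15.7 -13.9  77.6] zmed 13
tcp [450.2 -24.4  87.1] tilt up-vec [-0.012 -0.118  0.993] gap 40.3
0.57 [299. 260.] centre [612.  -23.2] size [142.  16.] axis 0.8 tool x yaw -5.4 offset in tool mm [-160.8    7.3   77.7] zmed 15
```

View pics/w5.png

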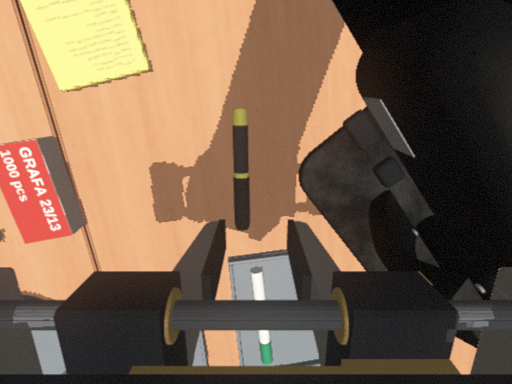

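The highlighter is at px (241,168), 14 mm to the tool's -y, and the marker already lies in the tray at px (261,310). Descending with the small tilt.

Call:
move_arm --grip '[4,4,4,4,4,4,4]' --translation '[[0,-1.4,2],[0,0,3],[0,0,2.5],[0,0,1.5],[0,0,1],[0,0,0.4],[0,0,0]]' --rotation '[[0,0,0],[0,0,0],[0,0,0],[0,0,0],[0,0,0],[0,0,0],[0,0,0]]'

```text
clock: 11.75
tcp_pos: [449.3, -25.3, -19.0]
tool_rot: [0.046, 0.997, 0.06, 0.002]
ft_force: [0.2, 0.5, 0.1]
finger_gap: 39.9
gripper_force: 0.0
```

Call:
move_arm --grip '[0,0,0,0,0,0]' --translation '[[0,0,0],[0,0,0],[0,0,0],[0,0,0],[0,0,0],[0,0,0]]' --rotation '[[0,0,0],[0,0,0],[0,0,0],[0,0,0],[0,0,0],[0,0,0]]'

```text
clock: 12.25
tcp_pos: [450.1, -25.7, -17.7]
tool_rot: [0.047, 0.997, 0.06, 0.004]
ft_force: [-0.7, -0.3, 6.6]
finger_gap: 16.0
gripper_force: 29.6
```

Call:
move_arm --grip '[0,0,0,0,0,0,0,0]' --translation '[[0,0,-2.5],[0,0,-3.5],[0,0,-2],[0,0,0],[0,0,0],[-4,0,0],[-4,1,0],[-4,1.2,0]]' --rotation '[[0,0,0],[0,0,0],[0,0,-0.1],[0.06,0,0],[0.06,0,0],[0,0,0],[0,0,0],[0,0,0]]'

```text
clock: 12.92
tcp_pos: [569.6, -11.8, 62.9]
tool_rot: [-0.003, 1.0, -0.0, 0.006]
ft_force: [0.7, -0.8, -0.5]
finger_gap: 15.7
gripper_force: 29.3
```

Call:
move_arm --grip '[0,0,0,0,0]' --translation '[[-3.5,1.5,0],[-2,1.5,0],[0,0,0],[0,0,0],[0,0,0]]' --rotation '[[0,0,0],[0,0,0],[0,0,0],[0,0,0],[0,0,0]]'

```text
clock: 13.33
tcp_pos: [622.0, 17.0, 62.7]
tool_rot: [-0.002, 1.0, -0.001, 0.005]
ft_force: [-0.6, -0.1, -0.3]
finger_gap: 16.0
gripper_force: 29.3
```

```bash
python3 rel.py highlighter_center 80 w6
```

```text
tcp [621.8  16.7  62.9] tilt up-vec [-0.011  0.001  1.   ] gap 15.8
0.66 [198. 258.] centre [603.2  15.8] size [120.  21.] axis 3.8 tool x yaw 0.2 offset in tool mm [ 18.5  -0.8 -17.3] zmed 93
```

View pics/w6.png

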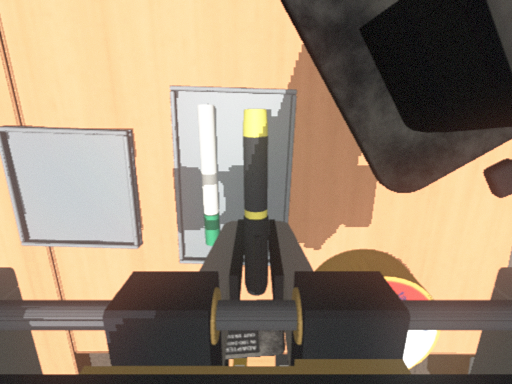

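Call:
move_arm --grip '[0,0,0,0,0,0,0]' --translation '[[0,0.2,2.5],[0,0,2.5],[0,0,1.5],[0,0,0.7],[0,0,0.3],[0,0,0],[0,0,0]]' --rotation '[[0,0,0],[0,0,0],[0,0,0],[0,0,0],[0,0,0],[0,0,0],[0,0,0]]'

```text
clock: 14.02
tcp_pos: [624.8, 19.4, -11.0]
tool_rot: [-0.002, 1.0, -0.0, 0.007]
ft_force: [0.5, -0.0, 0.2]
finger_gap: 15.8
gripper_force: 29.3
```

Call:
move_arm --grip '[2.5,2.5,2.5,2.5,2.5,2.5,2.5,2.5]' --translation '[[0,0,0],[0,0,0],[0,0,0],[0,0,-1.5],[0,0,-3],[0,0,-3.5],[3,-3,-1],[2.5,-3,0]]' --rotation '[[0,0,0],[0,0,0],[0,0,0],[0,0,0],[0,0,0],[0,0,0],[0,0,0],[0,0,0]]'

```text
clock: 14.68
tcp_pos: [572.4, -38.0, 81.2]
tool_rot: [-0.005, 1.0, 0.0, 0.01]
ft_force: [0.4, -1.4, 0.0]
finger_gap: 25.0
gripper_force: 0.0
```

```bash
python3 rel.py highlighter_center 13;python3 rel.py marker_center 11
```

```text
tcp [564.7 -47.2  79.7] tilt up-vec [-0.012  0.003  1.   ] gap 25.1
0.66 [205. 315.] centre [591.2  21.6] size [92. 38.] axis 21.3 tool x yaw -0.1 offset in tool mm [-25.6  69.   66.8] zmed 17
tcp [568.5 -42.   78.9] tilt up-vec [-0.013  0.     1.   ] gap 25.0
0.71 [208. 274.] centre [609.1 -23.2] size [136.  16.] axis 0.8 tool x yaw -0.0 offset in tool mm [-39.7  18.9  68.5] zmed 15
0.3 [214. 320.] centre [598.   20.7] size [105.  18.] axis 0.4 tool x yaw -0.0 offset in tool mm [-28.6  62.8  68.3] zmed 17
```

Call:
move_arm --grip '[7,7,7,7,7,7,7,7]' --translation '[[2.4,-2.7,0],[2.4,-2.7,0],[2.4,-2.7,0],[2.4,-2.7,0],[2.4,-2.7,0],[2.4,-2.7,0],[0,0,0],[0,0,0]]' --rotation '[[0,0,0],[0,0,0],[0,0,0],[0,0,-0.05],[0,-0.012,0],[0,0,0],[0,0,0],[0,0,0]]'

```text
clock: 15.55
tcp_pos: [429.5, -205.3, 75.6]
tool_rot: [-0.026, 1.0, -0.0, 0.012]
ft_force: [0.3, -0.2, 0.6]
finger_gap: 70.0
gripper_force: 0.0
```

```bash
python3 rel.py staple_box_center 13.5
```

```text
tcp [ 430.5 -204.    75.5] tilt up-vec [-0.025 -0.     1.   ] gap 69.7
0.58 [187. 249.] centre [ 431.7 -188. ] size [108.  94.] axis 3.0 tool x yaw 3.2 offset in tool mm [-0.6 16.  62. ] zmed 26
```

Call:
move_arm --grip '[7,7]' --translation '[[0,0,0],[0,0,0]]' --rotation '[[0,0.025,0],[0,0,0]]'

```text
clock: 15.82
tcp_pos: [431.7, -202.7, 75.2]
tool_rot: [-0.03, 1.0, -0.001, -0.0]
ft_force: [0.7, -0.2, -0.2]
finger_gap: 70.0
gripper_force: 0.0
```

```bash
sed -i 's/    q=P\[m\]; c/    m\&=abs(P[...,2]-np.median(P[m][:,2]))<8; n_,l_,st,_=cv2.connectedComponentsWithStats(m.astype(np.uint8)); m=l_==1+np.argmax(st[1:,4])\n    q=P[m]; c/' rel.py; python3 rel.py staple_box_center 13.5; python3 rel.py battery_1_center 7.5
```

```text
tcp [ 431.3 -202.8   75.1] tilt up-vec [0.    0.002 1.   ] gap 70.2
0.82 [185. 247.] centre [ 423.4 -210.5] size [88. 42.] axis 3.1 tool x yaw 3.4 offset in tool mm [ 8.2 -7.1 61.6] zmed 26
tcp [ 430.1 -203.2   75. ] tilt up-vec [0.001 0.001 1.   ] gap 70.0
0.57 [149. 176.] centre [ 394.2 -280.5] size [49. 14.] axis 71.1 tool x yaw 3.3 offset in tool mm [ 40.3 -75.   67.6] zmed 12
```

Call:
move_arm --grip '[7,7,7,7,7,7,0,0]' --translation '[[0.8,-0.7,2],[0,0,3],[0,0,2.5],[0,0,1.2],[0,0,0.5],[0,0,0],[0,0,0],[0,0,0]]' --rotation '[[0,0,0],[0,0,0],[0,0,0],[0,0,0],[0,0,0],[0,0,0],[0,0,0],[0,0,0]]'

```text
clock: 16.68
tcp_pos: [422.6, -212.2, -15.8]
tool_rot: [-0.028, 1.0, -0.001, 0.001]
ft_force: [0.5, 0.1, 0.5]
finger_gap: 58.9
gripper_force: 0.0
```

Call:
move_arm --grip '[0,0,0,0,0]' --translation '[[0,0,0],[0,0,0],[0,0,0],[0,0,0],[0,0,0]]' --rotation '[[0,0,0],[0,0,0],[0,0,0],[0,0,0],[0,0,0]]'

```text
clock: 17.1
tcp_pos: [422.3, -211.8, -16.1]
tool_rot: [-0.028, 1.0, -0.001, 0.0]
ft_force: [-0.5, 1.0, 7.5]
finger_gap: 41.8
gripper_force: 30.0
```

Call:
move_arm --grip '[0,0,0,0,0,0,0,0]' --translation '[[0,0,-2.5],[0,0,-3.5],[0,0,-2],[-3.5,1,0],[-3.9,1.2,0],[-3.9,1.3,0],[-3.9,1.3,0],[-3.2,1,0]]' --rotation '[[0,0,0],[0,0,0],[0,0,0.057],[0,0,0],[0,0,0],[0,0,0],[0,0,0],[0,0,0]]'

```text
clock: 17.77
tcp_pos: [608.5, -151.8, 62.9]
tool_rot: [-0.0, 1.0, -0.0, -0.0]
ft_force: [0.4, -0.4, -0.9]
finger_gap: 41.8
gripper_force: 30.0
```

Call:
move_arm --grip '[0,0,0]' --translation '[[-0.7,0.5,0],[0,0,0],[0,0,0]]' --rotation '[[0,0,0],[0,0,0],[0,0,0]]'

```text
clock: 18.02
tcp_pos: [611.3, -149.3, 62.2]
tool_rot: [0.001, 1.0, -0.001, -0.002]
ft_force: [-0.3, 0.2, -0.9]
finger_gap: 42.0
gripper_force: 30.0
```

```bash
python3 rel.py square_tray 12; python3 rel.py staple_box_center 80 w7
```

```text
tcp [ 610.7 -150.    62.4] tilt up-vec [0.003 0.002 1.   ] gap 41.7
0.77 [164. 251.] centre [ 607.1 -149.5] size [119.  92.] axis 88.5 tool x yaw -0.2 offset in tool mm [ 3.5  0.6 50.4] zmed 3
tcp [ 610.9 -150.4   62.9] tilt up-vec [0.002 0.001 1.   ] gap 41.8
```

View pics/w7.png

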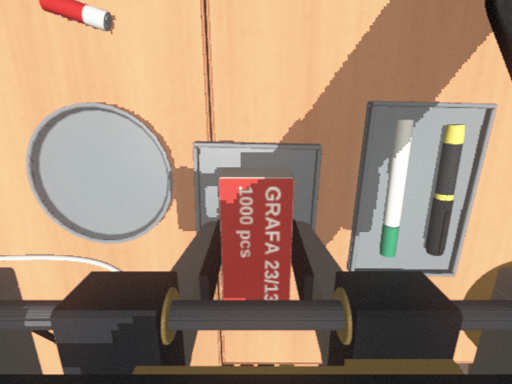

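Both pens lie side by side in the long tray, at px (397,190) and (446,190). The box hangs over the square tray, whose near edge is at row 145. Lowering it.

Call:
move_arm --grip '[0,0,0,0,0,0,0]' --translation '[[-0.5,0.1,2.5],[0,0,2.5],[0,0,1.3],[0,0,0.7],[0,0,0.3],[0,0,0],[0,0,0]]' --rotation '[[0,0,0],[0,0,0],[0,0,0],[0,0,0],[0,0,0],[0,0,0],[0,0,0]]'

```text
clock: 18.8
tcp_pos: [618.3, -148.7, -9.1]
tool_rot: [0.001, 1.0, -0.001, 0.0]
ft_force: [-0.3, -0.0, -1.3]
finger_gap: 41.7
gripper_force: 30.0
```

Call:
move_arm --grip '[5.4,5.4,5.4,5.4,5.4,5.4,5,5]' --translation '[[0,0,0],[0,0,0],[0,0,0],[0,0,-1.5],[0,0,-3],[0,0,-3.5],[0,0,-1],[0,0,0]]' --rotation '[[0,0,0],[0,0,0],[0,0,0],[0,0,0],[0,0,0],[0,0,0],[0,0,0],[0,0,0]]'

```text
clock: 19.47
tcp_pos: [620.6, -148.9, 84.5]
tool_rot: [0.001, 1.0, -0.001, 0.003]
ft_force: [-0.1, -0.1, 0.4]
finger_gap: 50.1
gripper_force: 0.0
```

Call:
move_arm --grip '[4,4,4,4,4,4,4,4]' --translation '[[2.9,-2.5,0],[2.9,-2.5,0],[2.9,-2.5,0],[2.9,-2.5,0],[2.9,-2.5,0],[1.5,-1.3,0],[0,0,0],[0,0,0]]' --rotation '[[0,0,0],[0,0,0],[0,0,0],[0,0,0],[0,0,0],[0,0,0.12],[0,0,0.12],[0,0,0.12]]'

```text
clock: 20.13
tcp_pos: [455.5, -286.9, 79.8]
tool_rot: [0.185, 0.983, -0.0, -0.001]
ft_force: [0.5, 0.2, -1.1]
finger_gap: 40.1
gripper_force: 0.0
```

Call:
move_arm --grip '[4,4,4,4,4,4,4,4]' --translation '[[0,0,0],[0,0,0],[0,0,0],[0,0,0],[0,0,0],[0,0,0],[0,0,0],[0,0,0]]' --rotation '[[0,0,0.12],[0,0,0.12],[0,0,0.12],[0,0,0.12],[0,0,0.12],[0,0,0.12],[0,0,0.12],[0,0,0.12]]'

```text
clock: 20.8
tcp_pos: [457.0, -285.2, 79.5]
tool_rot: [0.616, 0.788, -0.001, -0.001]
ft_force: [0.1, 0.8, -0.7]
finger_gap: 39.9
gripper_force: 0.0
```

Call:
move_arm --grip '[4,4,4,4,4,4,4]' --translation '[[0,0,0],[0,0,0],[0,0,0],[0,0,0],[0,0,0],[0,0,0],[0,0,0]]' --rotation '[[0,0,0.12],[0,0,0.12],[0,0,0.12],[0,0,0.12],[0,0,0.1],[0,0,0],[0,0,0]]'

```text
clock: 21.38
tcp_pos: [457.1, -285.4, 79.5]
tool_rot: [0.813, 0.582, -0.001, -0.0]
ft_force: [0.2, 0.5, 0.6]
finger_gap: 40.2
gripper_force: 0.0
```

```bash
python3 rel.py battery_1_center 7.5 w8; python3 -c "
from h import *
print(r.state()['qpos'])"
```

```text
tcp [ 457.2 -285.5   79.7] tilt up-vec [0.002 0.001 1.   ] gap 39.7
0.82 [204. 196.] centre [ 395.4 -281. ] size [49. 15.] axis 71.4 tool x yaw 71.2 offset in tool mm [-15.6 -59.9  72.3] zmed 12
0.66 [192. 261.] centre [ 460.4 -288. ] size [49. 14.] axis 71.5 tool x yaw 71.2 offset in tool mm [-1.3  3.9 72.2] zmed 12
[-0.30589299  0.67578572  1.09003984  2.01076007 -0.75849268  0.9345578
  0.86056088]
```

View pics/w8.png

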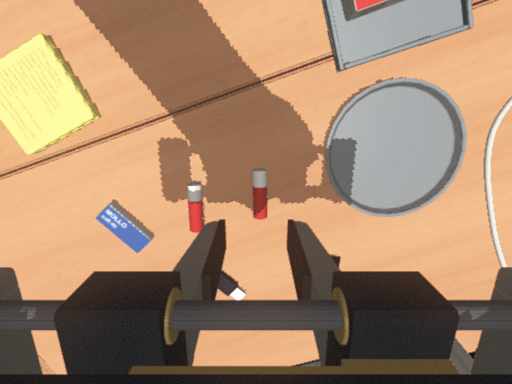

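Batteries at px (260,193) and (195,207), dish at (396,147), eraser at (124,227). Gripping the nearer battery.

Call:
move_arm --grip '[4,4,4,4,4,4,0,0]' --translation '[[0,0.4,2.5],[0,0,3],[0,0,2.5],[0,0,1.4],[0,0,0.5],[0,0,0],[0,0,0],[0,0,0]]' --rotation '[[0,0,0],[0,0,0],[0,0,0],[0,0,0],[0,0,0],[0,0,0],[0,0,0],[0,0,0]]'

```text
clock: 22.15
tcp_pos: [462.0, -287.8, -17.7]
tool_rot: [0.814, 0.581, -0.0, 0.001]
ft_force: [-0.2, -0.0, 1.0]
finger_gap: 28.7
gripper_force: 0.0
```

Call:
move_arm --grip '[0,0,0,0]' --translation '[[0,0,0],[0,0,0],[0,0,0],[0,0,0]]' --rotation '[[0,0,0],[0,0,0],[0,0,0],[0,0,0]]'

```text
clock: 22.48
tcp_pos: [461.9, -287.3, -18.0]
tool_rot: [0.814, 0.581, -0.0, 0.001]
ft_force: [-0.7, 1.0, 6.3]
finger_gap: 13.8
gripper_force: 30.0
```

Call:
move_arm --grip '[0,0,0,0,0,0,0,0]' --translation '[[0,0,-2.5],[0,0,-3],[1,3.5,-1],[1,3.5,0],[1,3.5,0],[1.3,3.5,0],[0,0,0],[0,0,0]]' --rotation '[[0,0,0],[0,0,0],[0,0,0],[0,0,0],[0,0,0],[0,0,0],[0,0,0],[0,0,0]]'

```text
clock: 23.15
tcp_pos: [609.1, -291.1, 45.3]
tool_rot: [0.813, 0.582, -0.001, 0.0]
ft_force: [-0.6, -0.7, 0.4]
finger_gap: 14.1
gripper_force: 30.0
```

```bash
python3 rel.py round_dish 10 w9
```

```text
tcp [ 607.2 -291.8   45.4] tilt up-vec [0.002 0.002 1.   ] gap 13.7
0.6 [190. 219.] centre [ 590.1 -281.9] size [136. 114.] axis -2.6 tool x yaw 71.1 offset in tool mm [  3.9 -19.3  35.5] zmed 3
```

View pics/w9.png

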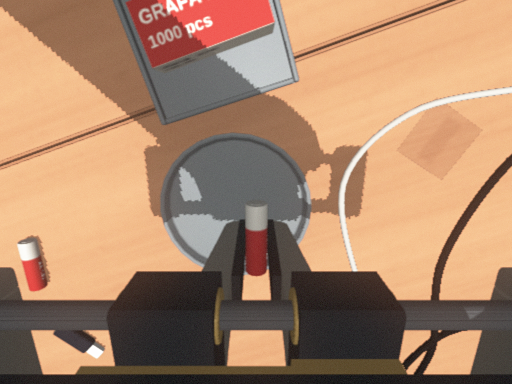

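The battery hangs over the dish, right of its centre at px (237,203). The box is flat in the square tray. Lowering and releasing.

Call:
move_arm --grip '[0,0,0,0,0,0]' --translation '[[0.3,0,2.5],[0,0,2],[0,0,1],[0,0,0.3],[0,0,0],[0,0,0]]' --rotation '[[0,0,0],[0,0,0],[0,0,0],[0,0,0],[0,0,0],[0,0,0]]'

```text
clock: 23.75
tcp_pos: [608.6, -290.0, -11.0]
tool_rot: [0.814, 0.581, -0.001, 0.001]
ft_force: [-0.1, -0.4, -0.6]
finger_gap: 14.1
gripper_force: 30.0
```

Call:
move_arm --grip '[2.2,2.2,2.2,2.2,2.2,3.2,3.2,3.2]' --translation '[[0,0,0],[0,0,0],[0,0,0],[0,0,-1.5],[0,0,-3],[0,0,-3.5],[-1.2,-3.9,0],[-1.2,-3.9,0]]' --rotation '[[0,0,0],[0,0,0],[0,0,0],[0,0,0],[0,0,0],[0,0,0],[0,0,0],[0,0,0]]'

```text
clock: 24.42
tcp_pos: [529.2, -287.5, 71.4]
tool_rot: [0.813, 0.582, 0.0, 0.003]
ft_force: [-0.9, -1.5, 0.8]
finger_gap: 32.0
gripper_force: 0.0
```

Call:
move_arm --grip '[3.2,3.2,3.2,3.2,3.2,3.2]' --translation '[[-1.2,-3.9,0],[-1.2,-3.9,0],[-1.2,-3.9,0],[0,-0.8,0],[0,0,0],[0,0,0]]' --rotation '[[0,0,0],[0,0,0],[0,0,0],[0,0,0],[0,0,0],[0,0,0]]'

```text
clock: 24.92
tcp_pos: [398.8, -280.1, 69.3]
tool_rot: [0.814, 0.581, 0.0, 0.001]
ft_force: [0.9, -0.6, 0.6]
finger_gap: 32.2
gripper_force: 0.0
```

```bash
python3 rel.py battery_1_center 7.5; python3 rel.py eraser_center 6
```

```text
tcp [ 399.5 -280.2   69.1] tilt up-vec [-0.001  0.002  1.   ] gap 32.2
0.86 [196. 254.] centre [ 395.2 -281. ] size [49. 15.] axis 71.1 tool x yaw 71.1 offset in tool mm [-2.  -3.9 61.6] zmed 12
tcp [ 399.3 -280.3   68.6] tilt up-vec [-0.     0.002  1.   ] gap 31.7
0.88 [217. 175.] centre [ 319.4 -278.2] size [54. 22.] axis -64.9 tool x yaw 71.2 offset in tool mm [-23.6 -76.3  62.6] zmed 11
```

Call:
move_arm --grip '[3.2,3.2,3.2,3.2,3.2,3.2,0,0]' --translation '[[-0.1,-0.4,2],[0,0,2.8],[0,0,2.2],[0,0,1.3],[0,0,0.5],[0,0,0],[0,0,0],[0,0,0]]' --rotation '[[0,0,0],[0,0,0],[0,0,0],[0,0,0],[0,0,0],[0,0,0],[0,0,0],[0,0,0]]'

```text
clock: 25.78
tcp_pos: [393.8, -280.2, -19.1]
tool_rot: [0.814, 0.581, -0.001, 0.001]
ft_force: [-0.5, -1.1, 0.8]
finger_gap: 21.0
gripper_force: 0.0
```

Call:
move_arm --grip '[0,0,0,0]' --translation '[[0,0,0],[0,0,0],[0,0,0],[0,0,0]]' --rotation '[[0,0,0],[0,0,0],[0,0,0],[0,0,0]]'

```text
clock: 26.12
tcp_pos: [393.8, -280.0, -19.0]
tool_rot: [0.814, 0.581, -0.0, 0.001]
ft_force: [0.1, -0.0, 5.8]
finger_gap: 14.1
gripper_force: 30.0
```

Call:
move_arm --grip '[0,0,0,0,0,0,0,0]' --translation '[[0,0,-2.5],[0,0,-3.5],[1,3.5,-2],[1.3,3.5,0],[1.3,3.5,0],[1.3,3.5,0],[1.1,3,0],[0,0,0]]' --rotation '[[0,0,0],[0,0,0],[0,0,0],[0,0,0],[0,0,0],[0,0,0],[0,0,0],[0,0,0]]'

```text
clock: 26.78
tcp_pos: [580.1, -275.6, 59.7]
tool_rot: [0.812, 0.584, 0.0, 0.001]
ft_force: [0.0, 0.3, -0.2]
finger_gap: 13.8
gripper_force: 30.0
```

```bash
python3 rel.py battery_1_center 11 w10;python3 rel.py round_dish 10
```

```text
tcp [ 576.1 -276.7   59.4] tilt up-vec [0.001 0.002 1.   ] gap 13.8
0.65 [234. 258.] centre [ 580.3 -276.3] size [49. 14.] axis 72.0 tool x yaw 71.3 offset in tool mm [ 1.8  3.8 48.4] zmed 90
tcp [ 572.2 -278.1   59.6] tilt up-vec [0.003 0.001 1.   ] gap 13.9
0.89 [184. 283.] centre [ 599.9 -283.1] size [135. 109.] axis -36.8 tool x yaw 71.0 offset in tool mm [ 4.4 27.9 49.6] zmed 3
```

View pics/w10.png

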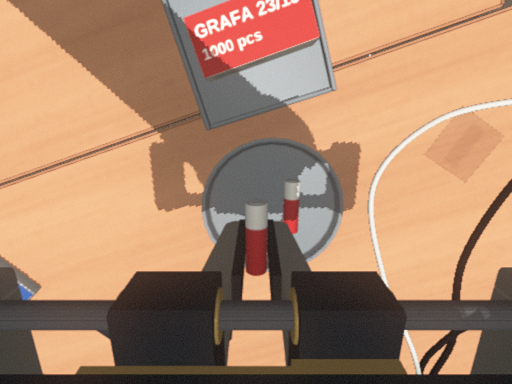

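The first battery lies at px (291,205) in the dish (centre col 274), and the held one is left of it. I'll shift 3 mm further left and lower.

Call:
move_arm --grip '[0,0,0,0,0,0,0]' --translation '[[0.2,-0.3,0],[0,0,2.5],[0,0,2.5],[0,0,1.3],[0,0,0.7],[0,0,0.3],[0,0,0]]' --rotation '[[0,0,0],[0,0,0],[0,0,0],[0,0,0],[0,0,0],[0,0,0],[0,0,0]]'

```text
clock: 27.57
tcp_pos: [570.8, -275.6, -12.8]
tool_rot: [0.814, 0.581, -0.001, 0.0]
ft_force: [0.1, 0.7, 0.2]
finger_gap: 13.9
gripper_force: 30.0
```

Call:
move_arm --grip '[1.9,1.9,1.9,1.9,1.9,1.9,1.9,1.9]' --translation '[[0,0,0],[0,0,0],[0,0,0],[0,0,-1.5],[0,0,-3],[0,0,-4],[0,0,-4],[3,0,-2.5]]' --rotation '[[0,0,0],[0,0,0],[0,0,0],[0,0,0],[0,0,0],[0,0,0],[0,0,0],[0,0,0]]'

```text
clock: 28.23
tcp_pos: [579.1, -254.3, 143.4]
tool_rot: [0.817, 0.577, -0.001, 0.004]
ft_force: [-0.1, -1.4, 1.2]
finger_gap: 18.6
gripper_force: 0.0
```

Call:
move_arm --grip '[2,2,2,2,2,2,2,2]' --translation '[[0,0,-4],[0,-2,-3.5],[0,-2,-3.5],[0,-2,-3.5],[0,-2,-3.5],[0,0,-3],[0,0,0],[0,0,0]]' --rotation '[[0,0,0],[0,0,0],[0,0,0],[0,0,0],[0,0,0],[0,0,0],[0,0,0],[0,0,0]]'

```text
clock: 28.9
tcp_pos: [505.8, -220.8, 349.1]
tool_rot: [0.814, 0.581, 0.001, 0.001]
ft_force: [-0.2, -0.4, -0.4]
finger_gap: 20.0
gripper_force: 0.0
```

```bash
for t in "battery_1_center 11" "round_dish 10" "square_tray 10" "staple_box_center 17" "pen_tray 10" "marker_center 11" "highlighter_center 13" "eraser_center 6"; do echo $t; python3 rel.py $t w11; done; python3 -c "
import cv2
cv2.imwrite('pics/w11c.png',cv2.resize(cv2.imread('pics/w11.png'),(796,597)))"
```

```text
battery_1_center 11
tcp [ 505.4 -220.3  347.6] tilt up-vec [-0.  0.  1.] gap 20.2
0.46 [167. 298.] centre [ 571.4 -275.9] size [48. 14.] axis 73.2 tool x yaw 71.1 offset in tool mm [-31.2  80.3 336.6] zmed 16
round_dish 10
tcp [ 505.1 -220.   346.2] tilt up-vec [0.002 0.    1.   ] gap 20.1
0.77 [171. 309.] centre [ 594.7 -290.3] size [134. 127.] axis -46.7 tool x yaw 71.0 offset in tool mm [-37.  108.4 336. ] zmed 3
square_tray 10
tcp [ 505.1 -220.2  346. ] tilt up-vec [0.003 0.001 1.   ] gap 19.9
0.6 [102. 308.] centre [ 619.7 -150.1] size [117. 116.] axis -1.4 tool x yaw 71.0 offset in tool mm [104.2  86.5 335.6] zmed 3
staple_box_center 17
tcp [ 505.2 -220.5  346.3] tilt up-vec [0.003 0.001 1.   ] gap 19.6
0.86 [ 91. 304.] centre [ 620.4 -147.7] size [88. 42.] axis -0.1 tool x yaw 71.0 offset in tool mm [107.   86.  328.8] zmed 30
pen_tray 10
tcp [ 505.3 -220.5  346.6] tilt up-vec [0.002 0.002 1.   ] gap 19.8
0.94 [ 17. 269.] centre [612.2 -14.6] size [170.  86.] axis -2.3 tool x yaw 71.0 offset in tool mm [230.3  34.5 336. ] zmed 3
marker_center 11
tcp [ 505.4 -220.5  346.8] tilt up-vec [0.002 0.001 1.   ] gap 20.2
0.65 [ 19. 274.] centre [605.3 -24.1] size [126.  14.] axis 0.4 tool x yaw 71.0 offset in tool mm [218.9  30.9 335.3] zmed 15
highlighter_center 13
tcp [ 505.5 -220.5  346.9] tilt up-vec [0.001 0.001 1.   ] gap 20.0
eraser_center 6
tcp [ 505.6 -220.5  347. ] tilt up-vec [0.001 0.001 1.   ] gap 20.0
```

View pics/w11c.png

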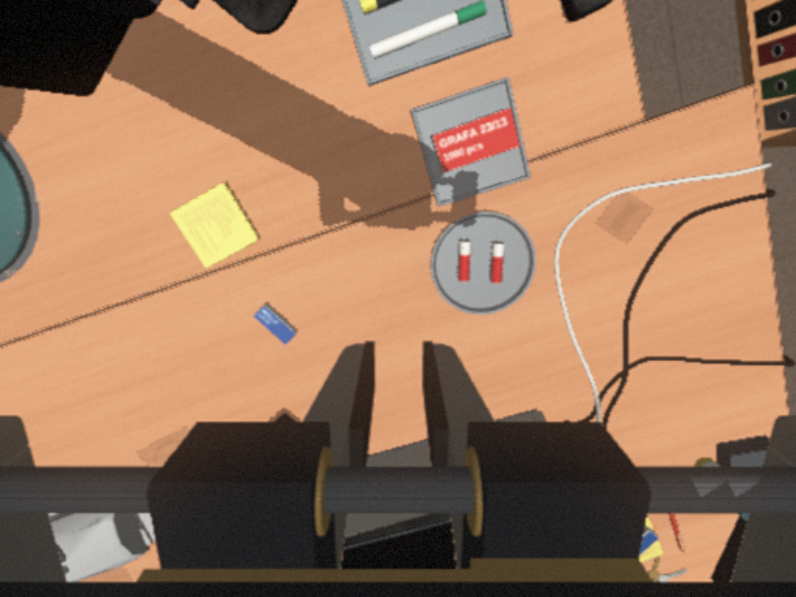

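Both batteries lie flat in the dish at px (464,260) and (497,261). The box is in the square tray at (475,140), the marker in the long tray at (428,28), and the eraser is still at (275,322). The highlighter is partly out of this view, but px (446,190) of the earlier picture showed it lying flat beside the marker. I hand the job in.

```bash
python3 -c "
from station import job_done
print(job_done())"
```

```text
the job is handed in; nothing more can be done
None
```

The job is handed in, at about 29 s on the robot's clock: marker and highlighter side by side in the long tray, staple box in the square tray, both batteries in the round dish, eraser not moved; the hand-in call returned no verdict.

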